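# Stack painted poles on a V-cradle with a saddle chock

## Task

Lay the teal pole in the empty V pair of the cradle beside the terracotta pole, then chock that layer by setting the ochre saddle chock upright, wedge down, in the valley between the two poles. Then lay the cream pole in the V on top of the chock. Centre each piece you place lengthwise over the cradle, leave the whole stack fully seated, level and at rest, and do not disturb the terracotta pole or the paint things on the table.

Things in the scene. Friction and masses are not known exactly. Their poses are not given: they have to be found in the camera images.
- teal_pole: round wooden pole, 40 mm diameter, 180 mm long, 0.15 kg, painted teal, with a thin brass band near each end; at the start it waits on one of the two low rests (rest_a), shifted along it by up to 12 mm. Origin at its middle, on its axis; its x axis runs along the pole (it may have rolled about it)
- cream_pole: round wooden pole, 40 mm diameter, 180 mm long, 0.15 kg, painted cream, with a thin brass band near each end; at the start it waits on the other low rest (rest_b), shifted along it by up to 12 mm. Origin at its middle, on its axis; its x axis runs along the pole (it may have rolled about it)
- terracotta_pole: round wooden pole, 40 mm diameter, 180 mm long, 0.15 kg, painted terracotta, with a thin brass band near each end; it already lies in its own V pair of the cradle. Origin at its middle, on its axis; its x axis runs along the pole (it may have rolled about it)
- chock: upright ochre-painted wooden saddle chock, 100 mm long (its x), 60 wide (y), 63 tall, 0.22 kg. Two 18 mm cheeks at its ends: each tapers at 45 degrees from 60 mm wide (16 mm up) to 28 mm at the underside, to wedge between two poles. Origin: centre of underside. Seated between the lower poles its underside is 55.5 mm above the table (5 mm above their axes), clear of the cradle
- chock_grip (a point): middle of the chock's straight grip between the cheeks, 29 mm above the chock's underside. The grip is 64 mm long (x), 36 mm wide (y) and spans 12 to 46 mm above the underside
- chock_v (a point): bottom of the chock's top V at mid length, 41 mm above its underside. Each cheek has this 90-degree V, 44 mm wide and 22 mm deep, running along x; a pole lying in it has its axis 28 mm above this point
- cradle: fixed wooden cradle, base board 190 (x) x 170 (y) x 10 mm, two cross rails 16 mm thick at x = +-60 mm. Each rail has two 90-degree Vs at y = +-37 mm (bottoms 22 mm, tips 41 mm above the table): two poles lie side by side along x, axes 50 mm above the table. Open between the rails down to the base board. Origin: centre of underside
- teal_tab: pair of flat teal swatches on the cradle's base board, one at each end of a V pair, showing which pair belongs to the teal pole. Origin midway between them, on top of the base board (10 mm above the table), below the middle of the V pair; x runs along it. A pole lying there has its axis 40 mm above this point
- terracotta_tab: pair of flat terracotta swatches on the cradle's base board, one at each end of a V pair, showing which pair belongs to the terracotta pole. Origin midway between them, on top of the base board (10 mm above the table), below the middle of the V pair; x runs along it. A pole lying there has its axis 40 mm above this point
- rest_a: low fixed dark wooden rest for one waiting pole: base 130 x 70 x 6 mm, and a 14 mm thick V block at each end (x = +-52 mm) whose tips reach 31 mm, 36 mm apart; the space between the blocks is open. The pole's axis lies along the rest's x axis, 41 mm above the table. Origin: centre of its underside
- rest_b: low fixed dark wooden rest for one waiting pole: base 130 x 70 x 6 mm, and a 14 mm thick V block at each end (x = +-52 mm) whose tips reach 31 mm, 36 mm apart; the space between the blocks is open. The pole's axis lies along the rest's x axis, 41 mm above the table. Origin: centre of its underside
- jar_ochre: closed glass paint jar, ochre label, 56 mm across, 75 mm tall; a bystander, leave it where it is. Origin: centre of its underside
- jar_blue: closed glass paint jar, blue label, 60 mm across, 80 mm tall; a bystander, leave it where it is. Origin: centre of its underside
- jar_red: closed glass paint jar with a red cap, 52 mm across, 70 mm tall; a bystander, leave it where it is. Origin: centre of its underside
- rinse_mug: blue ceramic mug, 84 mm across, 95 mm tall; a bystander, leave it where it is. Origin: centre of its underside
- palette: white ceramic plate used as a palette, 140 mm across, 18 mm tall; a bystander, leave it where it is. Origin: centre of its underside
- brush: paint brush with a red handle, lying flat on the table; a bystander, leave it where it is
Mind the look-alikes: they are no part of the job. There is more than one size of the chock; the one meant has the size given above.

How it is judged (in metres and radians):
On the way, in this order (a step that is already met when the one before it is completed fails the run):
1. the teal pole lies let go in the empty V pair (x of teal_pole in the frame of teal_tab between -0.025 and 0.025 m and y of teal_pole in the frame of teal_tab between -0.006 and 0.006 m and z of teal_pole in the frame of teal_tab between 0.0353 and 0.0453 m and angle between the x axis of teal_pole and the x axis of teal_tab, either way round below 0.1 rad and contact force between teal_pole and the fingers below 0.1 N), for 0.2 s.
2. the chock sits let go, wedge down, between the teal and terracotta poles, which both lie in their Vs (x of teal_pole in the frame of teal_tab between -0.025 and 0.025 m and y of teal_pole in the frame of teal_tab between -0.006 and 0.006 m and z of teal_pole in the frame of teal_tab between 0.0353 and 0.0453 m and angle between the x axis of teal_pole and the x axis of teal_tab, either way round below 0.1 rad and x of terracotta_pole in the frame of terracotta_tab between -0.025 and 0.025 m and y of terracotta_pole in the frame of terracotta_tab between -0.006 and 0.006 m and z of terracotta_pole in the frame of terracotta_tab between 0.0353 and 0.0453 m and angle between the x axis of terracotta_pole and the x axis of terracotta_tab, either way round below 0.1 rad and x of chock in the frame of cradle between -0.015 and 0.015 m and y of chock in the frame of cradle between -0.006 and 0.006 m and z of chock in the frame of cradle between 0.0494 and 0.0614 m and angle between the x axis of chock and the x axis of cradle, either way round below 0.1 rad and angle between chock's own z axis and vertical below 0.1 rad and contact force between chock and the fingers below 0.1 N), for 0.2 s.
At the end, for the whole second after the job is handed in: Teal and terracotta poles in their own V pairs, chock upright between them, cream pole in the chock's V: each within 6 mm sideways, 5 mm in height (chock 6), 0.1 rad in direction (chock also in tilt), 25 mm lengthwise of centre (chock 15); all at rest, below 0.02 m/s (x of teal_pole in the frame of teal_tab between -0.025 and 0.025 m and y of teal_pole in the frame of teal_tab between -0.006 and 0.006 m and z of teal_pole in the frame of teal_tab between 0.0353 and 0.0453 m and angle between the x axis of teal_pole and the x axis of teal_tab, either way round below 0.1 rad and x of terracotta_pole in the frame of terracotta_tab between -0.025 and 0.025 m and y of terracotta_pole in the frame of terracotta_tab between -0.006 and 0.006 m and z of terracotta_pole in the frame of terracotta_tab between 0.0353 and 0.0453 m and angle between the x axis of terracotta_pole and the x axis of terracotta_tab, either way round below 0.1 rad and x of chock in the frame of cradle between -0.015 and 0.015 m and y of chock in the frame of cradle between -0.006 and 0.006 m and z of chock in the frame of cradle between 0.0494 and 0.0614 m and angle between the x axis of chock and the x axis of cradle, either way round below 0.1 rad and angle between chock's own z axis and vertical below 0.1 rad and x of cream_pole in the frame of chock between -0.025 and 0.025 m and y of cream_pole in the frame of chock between -0.006 and 0.006 m and z of cream_pole in the frame of chock between 0.0643 and 0.0743 m and angle between the x axis of cream_pole and the x axis of chock, either way round below 0.1 rad and linear speed of each of teal_pole, terracotta_pole, cream_pole, chock below 0.02 m/s); the robot touches nothing.
It fails at once if the terracotta pole is moved more than 25 mm (distance of terracotta_pole from where it was at the start of the episode above 0.025 m).
It fails at once if a bystander is moved more than 30 mm (distance of any of jar_ochre, jar_blue, jar_red, rinse_mug, palette, brush from where it was at the start of the episode above 0.03 m).
It also fails if it takes over 72 s, if anything falls off the work surface, if the arm or the gripper's body presses on something with over 40 N, if the wrist force passes 120 N, or if a joint passes its speed limit or range.

## Robot

A 6-joint arm with a two-finger parallel gripper is mounted at the origin on the work surface. World frame = base frame: x ahead of the robot, y to its left, z up, the work surface at z = 0. Lengths are in mm, angles in rad, forces in N, time in s.
With the tool pointing down it reaches from about 400 to 925 mm from the base axis. Payload 12.5 kg.
Tool frame: the origin (TCP) lies midway between the tips of the shut fingers; the grasp point (between the pads) lies 19 mm behind it; z points along the fingers, x is the direction in which the jaws open and shut, and the axes are right-handed (so a half turn about z gives the same grasp; the last joint's range is limited). The gripper opens to 95 mm and grips with 3 to 60 N. Pads are 20 mm wide; open, the fingers measure 119 mm over their backs; the gripper's body (75 mm by 180 mm) begins 59 mm behind the grasp point.
Start: joints at [1.071, 0.491, 1.559, -0, 1.092, -0.106], TCP at [239.798, 577.186, 214.661] pointing down, gripper open.
Joint ranges: [-3.1, 3.1], [-0.84, 2.19], [0.05, 2.79], [-1.13, 4.28], [0.06, 2.93], [-2.69, 2.69]. Speed limits (rad/s): [2.22, 2.22, 2.79, 3.14, 3.14, 3.14].

## Interface

Orientations are given as a unit quaternion [w, x, y, z].
In Python, from cell import ctrl, optics gives the robot as it stands.
- The arm moves only by the tool arm_command, never from a script. Its argument "plan" is a list of rows, each a list of 5 numbers: the opening, from 0 (shut) to 1 (fully open), then the shift along the tool's x, y, z in units of 30 mm (1.0 is 30 mm), then the turn about the tool's z in units of 6 degrees (1.0 is 6 degrees). A call has 1 to 8 rows; each row shifts and turns the commanded pose from where the row before left it, along the tool's axes as they then stand; what a row does not reach is not made up. A row lasts 1/8 s, in which the tool goes at most 62.5 mm and 10.7 degrees, less where a joint would pass 70% of its speed; a pose out of reach is approached as far as the arm can. A call is refused whole if a number of a shift passes 1 or a number of a turn 1, either way. A call with a gripper value outside its range is refused whole. The fingers move at their own pace and stop on an object; "newtons" is the grip in N (left out, the last holds). Time passes only in rows, so rows that do not move let the fingers close. It gives the time, the measured TCP pose, the force and the opening at its end, in the units of the state.
- ctrl.sense(): the state, without advancing time (a new reading comes with each control period).
- optics.get_image(name): name is "scene" or "top" or "wrist"; returns a dict with "frame" (400x640x3 uint8, red, green, blue), "mtx" (3x3 intrinsics, pixels), "extrinsics" (4x4, takes a point from camera to world coordinates). Camera axes: x right, y down, z forward; pixel columns grow to the right and rows downward; lengths in mm; the calibration is good to about 2 mm. A picture is of the moment at which its call begins. There is no depth.
- ctrl.hand_in(): hands the job in, once; it reports no verdict.
The state is a dict: "t": time; "joints": joint angles; "dq": joint speeds; "joint_efforts": joint torques, N m; "position": TCP position; "tcp_rot": TCP orientation; "wrist_force": force on the tool from outside, world axes, zero at the start; "moment": the same for the moment, N m; "gripper_width": finger opening in mm.
Only numpy, scipy, OpenCV 4.12 (cv2) and the standard library are available. Lean on these libraries where they do the work, as an engineer would, in place of code of your own. Each camera call takes 0.05 s, during which the arm holds its last target.

## Working session

There is one attempt and no reset: what is moved stays moved. The work goes in short steps, Python scripts to look and compute and a tool call to move; the robot and the scene stay as the last step left them, time stands still between calls to the robot, and variables do not carry over. Pictures are saved under pics/ and viewed, and the job is handed in when it is done.

Besides the shell and the picture viewer there is one more tool, called after "Emit:" by a JSON object that holds its "name" and its "arguments". arm_command: Moves the arm, as the interface text tells. Its arguments: {"type":"object","properties":{"plan":{"type":"array","items":{"type":"array","items":{"type":"number"}}},"newtons":{"type":"number"}},"required":["plan"]}

```bash
mkdir -p pics; ls; python3 - <<'E'
from cell import ctrl, optics
import cv2,pickle
s=ctrl.sense()
print({k:s[k] for k in('t','position','tcp_rot','gripper_width')})
for n in("scene","top","wrist"):
    r=optics.get_image(n); cv2.imwrite(f"pics/{n}0.png",r["frame"][:,:,::-1]); print(n,r["mtx"],r["extrinsics"])
    pickle.dump(r,open(f"pics/{n}0.pkl","wb"))
E
```

```text
pics
{'t': 0.0, 'position': array([239.67268081, 576.94327765, 214.04031739]), 'tcp_rot': array([ 2.84723976e-04,  8.31781340e-01,  5.55103110e-01, -5.08467609e-04]), 'gripper_width': 95.6227312073625}
scene [[380.01822435   0.         317.78755939]
 [  0.         380.01822435 196.24381527]
 [  0.           0.           1.        ]] [[-5.85986273e-01  5.34736806e-01 -6.08832191e-01  1.21183024e+03]
 [ 8.10162681e-01  4.01471675e-01 -4.27149767e-01  5.27929270e+02]
 [ 1.60161774e-02 -7.43557020e-01 -6.68480695e-01  8.62895566e+02]
 [ 0.00000000e+00  0.00000000e+00  0.00000000e+00  1.00000000e+00]]
top [[467.79212863   0.         319.64451804]
 [  0.         467.79212863 195.39237049]
 [  0.           0.           1.        ]] [[-7.18499679e-03 -9.96839426e-01  7.91172210e-02  3.98022712e+02]
 [-9.99921786e-01  7.97206722e-03  9.63679053e-03 -3.19945034e+00]
 [-1.02370605e-02 -7.90417926e-02 -9.96818739e-01  1.34744954e+03]
 [ 0.00000000e+00  0.00000000e+00  0.00000000e+00  1.00000000e+00]]
wrist [[277.47597078   0.         319.95672249]
 [  0.         277.47597078 197.63894727]
 [  0.           0.           1.        ]] [[ 3.83832155e-01  8.86213407e-01  2.59419879e-01  1.66061604e+02]
 [ 9.23401795e-01 -3.67942674e-01 -1.09303765e-01  6.08036390e+02]
 [-1.41481785e-03  2.81503082e-01 -9.59559281e-01  3.84455258e+02]
 [ 0.00000000e+00  0.00000000e+00  0.00000000e+00  1.00000000e+00]]
```

View pics/top0.png

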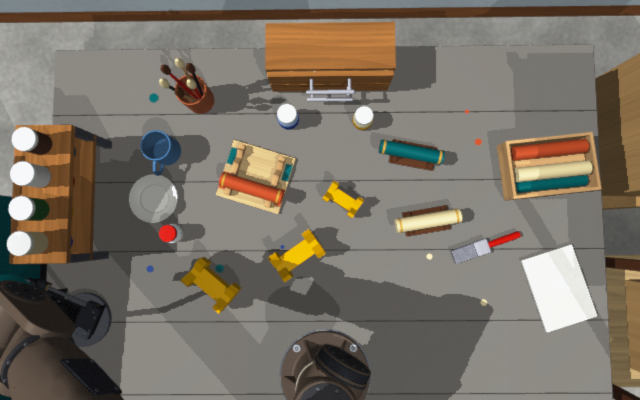

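View pics/scene0.png

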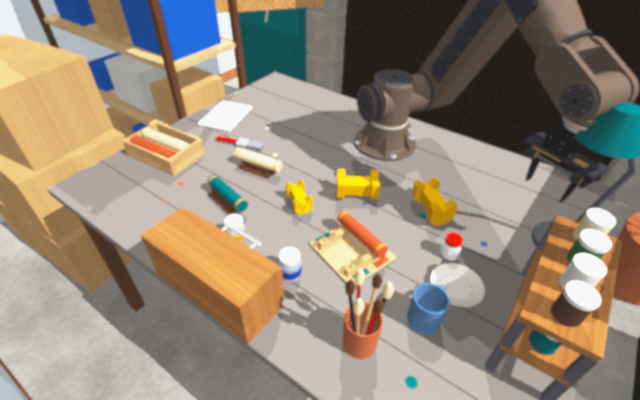

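View pics/wrist0.png

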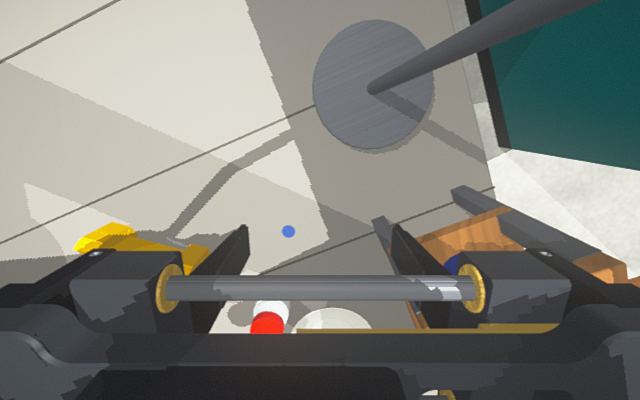

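Top view: three ochre chocks at px (343,199), (297,255), (210,285); teal pole on its rest at (411,152), cream pole at (429,220), cradle at (257,176) with the terracotta pole on its lower side. There are also poles in the tray at (552,163), which are look-alikes. Next I'll measure these.

```bash
cat > h.py <<'E'
import numpy as np, cv2
def ray(r,uv):
    K,T=r["mtx"],r["extrinsics"]
    d=T[:3,:3]@(np.linalg.inv(K)@np.array([uv[0],uv[1],1.0])); return T[:3,3],d
def onz(r,uv,z):
    o,d=ray(r,uv); return o+d*(z-o[2])/d[2]
def proj(r,p):
    K,T=r["mtx"],r["extrinsics"]; c=np.linalg.inv(T)@np.r_[p,1.0]; q=K@c[:3]; return q[:2]/q[2]
def tri(r1,u1,r2,u2):
    o1,d1=ray(r1,u1);o2,d2=ray(r2,u2)
    A=np.c_[d1,-d2]; s=np.linalg.lstsq(A,o2-o1,rcond=None)[0]
    a,b=o1+d1*s[0],o2+d2*s[1]; return (a+b)/2,np.linalg.norm(a-b)
def blobs(f,lo,hi,amin=60):
    hsv=cv2.cvtColor(f,cv2.COLOR_RGB2HSV); m=cv2.inRange(hsv,np.array(lo),np.array(hi))
    n,l,st,c=cv2.connectedComponentsWithStats(m)
    return [(l==i,st[i],c[i]) for i in range(1,n) if st[i][4]>=amin]
E
python3 - <<'E'
import pickle,cv2,numpy as np
from h import *
r=pickle.load(open("pics/top0.pkl","rb"))
f=r["frame"]
for n,lo,hi,z in(("ochre",(20,170,120),(30,255,255),60),("teal",(80,150,50),(97,255,255),41),("cream",(20,60,170),(32,140,255),41),("terra",(3,170,120),(12,255,255),50)):
    for m,st,c in blobs(f,lo,hi):
        pts=np.argwhere(m)[:,::-1].astype(np.float32)
        P=np.array([onz(r,p,z)[:2] for p in pts],np.float32)
        print(n,c.round(),st[4],[np.round(v,1) for v in cv2.minAreaRect(P)])
cv2.imwrite("pics/c0.png",cv2.resize(f[120:320,170:370,::-1],None,fx=3,fy=3,interpolation=cv2.INTER_CUBIC))
cv2.imwrite("pics/c1.png",cv2.resize(f[120:250,365:480,::-1],None,fx=4,fy=4,interpolation=cv2.INTER_CUBIC))
s=pickle.load(open("pics/scene0.pkl","rb"))["frame"]
cv2.imwrite("pics/c2.png",cv2.resize(s[140:290,200:470,::-1],None,fx=2.9,fy=2.9,interpolation=cv2.INTER_CUBIC))
E
```

```text
ochre [343. 199.] 585 [array([490.1, -53.9]), array([99. , 59.7]), np.float64(56.3)]
ochre [298. 253.] 1007 [array([337.5,  73.8]), array([ 81.2, 138.2]), np.float64(34.1)]
ochre [210. 285.] 1078 [array([256.7, 312.3]), array([138.2,  81.6]), np.float64(50.2)]
teal [412. 152.] 673 [array([ 623.4, -251.3]), array([148.3,  37. ]), np.float64(78.9)]
teal [232. 156.] 75 [array([616.6, 256.9]), array([14.4, 41.5]), np.float64(72.1)]
teal [287. 172.] 76 [array([567.6, 101.7]), array([14.6, 41.9]), np.float64(74.7)]
teal [552. 183.] 665 [array([ 530. , -639.6]), array([ 26.4, 199.1]), np.float64(5.7)]
teal [  6. 277.] 70 [array([281.8, 881.3]), array([15.3, 39.4]), np.float64(5.9)]
cream [261. 162.] 641 [array([600.6, 183. ]), array([94. , 77.5]), np.float64(72.5)]
cream [555. 170.] 866 [array([ 566.9, -646.4]), array([ 37.5, 211.5]), np.float64(5.9)]
cream [247. 200.] 387 [array([491.3, 211.8]), array([181.1,  25.9]), np.float64(72.7)]
cream [429. 220.] 492 [array([ 429.4, -294. ]), array([ 35.1, 157.6]), np.float64(9.0)]
terra [550. 149.] 1003 [array([ 625.7, -634.8]), array([ 38.1, 213.9]), np.float64(6.1)]
terra [250. 188.] 766 [array([522.9, 202.5]), array([181.8,  44.2]), np.float64(72.3)]
```

View pics/c0.png

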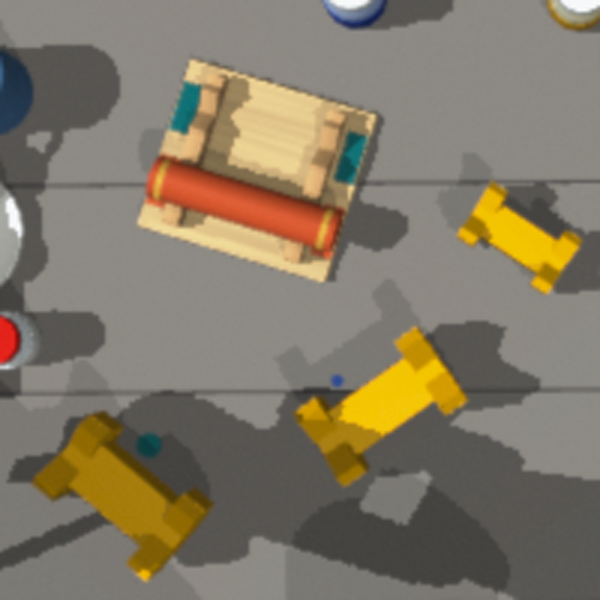

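View pics/c1.png

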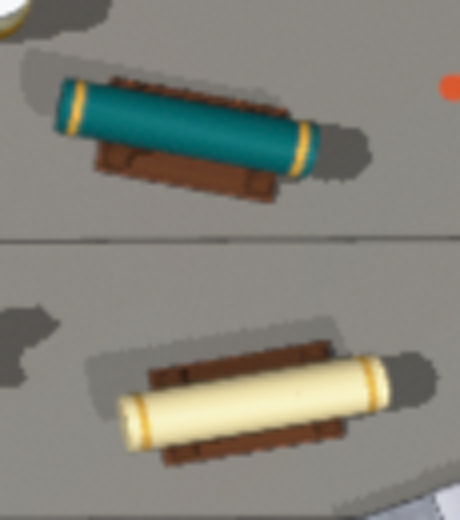

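View pics/c2.png

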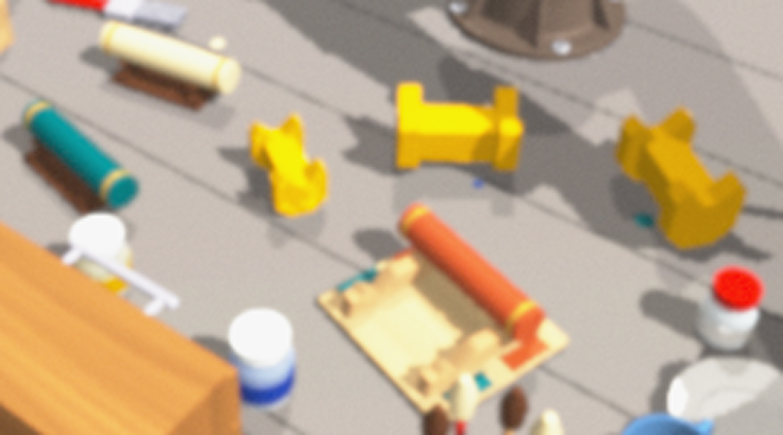

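The small chock at px (343,199) measures 99 x 60 mm at z=60, which matches the given size. The ones at (297,255) and (210,285) are about 138 x 82, so they are decoys. The crop shows the small one upright, with its cheeks and V facing up. Now I'll get precise poses from the bands, swatches and outlines.

```bash
python3 - <<'E'
import pickle,cv2,numpy as np
from h import *
r=pickle.load(open("pics/top0.pkl","rb")); s=pickle.load(open("pics/scene0.pkl","rb"))
f=r["frame"]
# swatches at z=10
sw=[onz(r,c,10) for m,st,c in blobs(f,(80,150,50),(97,255,255),40) if 225<c[0]<295 and 140<c[1]<190]
print("tealtab",np.round(sw,1), np.round(np.mean(sw,0),1), "ang",np.degrees(np.arctan2(*(sw[0]-sw[1])[1::-1])))
# cradle base outline: cream+terracotta+teal mask in ROI -> big rect at z=10 
hsv=cv2.cvtColor(f,cv2.COLOR_RGB2HSV)
roi=np.zeros(f.shape[:2],np.uint8); roi[135:218,210:302]=1
m=((hsv[...,1]>70)&(hsv[...,2]>60)&(roi>0)).astype(np.uint8)
m=cv2.morphologyEx(m,cv2.MORPH_OPEN,np.ones((3,3),np.uint8))
cs,_=cv2.findContours(m,0,1); c=max(cs,key=cv2.contourArea)
P=np.array([onz(r,p[0],10)[:2] for p in c],np.float32); print("base",cv2.minAreaRect(P))
# pole silhouettes: saturation mask, incl. brass bands
def pole(n,x0,x1,y0,y1,lo,hi,z):
    h=hsv[y0:y1,x0:x1]; m=cv2.inRange(h,np.array(lo),np.array(hi)); m=cv2.morphologyEx(m,cv2.MORPH_CLOSE,np.ones((5,5),np.uint8))
    k,l,st,c=cv2.connectedComponentsWithStats(m); i=1+np.argmax(st[1:,4])
    pts=np.argwhere(l==i)[:,::-1]+[x0,y0]
    P=np.array([onz(r,p,z)[:2] for p in pts],np.float32); print(n,cv2.minAreaRect(P))
    return l
pole("teal",372,452,132,175,(80,120,30),(100,255,255),41)
pole("cream",390,470,200,240,(18,50,110),(32,200,255),41)
pole("terra",210,290,165,215,(2,170,90),(14,255,255),50)
# brass bands
for n,b,z in(("teal",(372,452,132,175),58),("terra",(212,290,165,212),68),("cream",(390,470,200,240),58)):
    x0,x1,y0,y1=b; h=hsv[y0:y1,x0:x1]
    m=cv2.inRange(h,np.array((14,130 ,110)),np.array((28,255,255)))
    k,l,st,c=cv2.connectedComponentsWithStats(m)
    L=[(c[i]+[x0,y0],st[i,4]) for i in range(1,k) if st[i,4]>=8]
    for c_,a in L: print(n,"band",c_.round(1),a,onz(r,c_,z).round(1))
E
```

```text
tealtab [[621.9 263.4  10. ]
 [572.3 104.3  10. ]] [597.1 183.9  10. ] ang 72.67089650289131
base ((562.2797241210938, 196.3025665283203), (195.43675231933594, 171.07261657714844), 72.51530456542969)
teal ((623.1641235351562, -250.88995361328125), (182.23089599609375, 38.297889709472656), 79.00777435302734)
cream ((430.0528259277344, -292.4216613769531), (41.033443450927734, 189.0531005859375), 8.848420143127441)
terra ((522.7443237304688, 202.0103759765625), (182.79296875, 44.22050094604492), 72.34210205078125)
teal band [383.8 146.5] 25 [ 635.4 -170.2   58. ]
teal band [439.9 157. ] 25 [ 604.7 -325.4   58. ]
terra band [223.1 178.8] 33 [547.7 275.2  68. ]
terra band [277.4 196.1] 31 [498.6 125.3  68. ]
cream band [457.  215.4] 23 [ 442.2 -367.8   58. ]
cream band [400.6 225.1] 21 [ 416.6 -212.4   58. ]
```

Emit:
{"name": "arm_command", "arguments": {"plan": [[1,0,0,0,1],[1,0,0,0,1],[1,0,0,0,1],[1,0,0,0,1],[1,0,0,0,1],[1,0,0,0,1],[1,0,0,0,1],[1,0,0,0,1]], "newtons": 20}}

```text
t: 1.15
position: [239.7, 577.1, 214.4]
tcp_rot: [0.0, 0.986, 0.167, -0.0]
wrist_force: [0.0, 0.5, -0.5]
gripper_width: 95.2
```

Emit:
{"name": "arm_command", "arguments": {"plan": [[1,0,0,0,1],[1,0,0,0,1],[1,0,0,0,1],[1,0,0,0,1],[1,0,0,0,1],[1,0,0,0,0.08],[1,0,0.5,0,0],[1,0.3,0.9,0,0]]}}

```text
t: 2.15
position: [240.2, 534.1, 214.3]
tcp_rot: [0.0, 0.996, -0.094, -0.0]
wrist_force: [0.5, 0.0, 0.7]
gripper_width: 95.0
```

Emit:
{"name": "arm_command", "arguments": {"plan": [[1,0.73,0.965,0,0],[1,0.73,0.965,0,0],[1,0.73,0.965,0,0],[1,0.73,0.965,0,0],[1,0.73,0.965,0,0],[1,0.73,0.965,0,0],[1,0.73,0.965,0,0],[1,0.73,0.965,0,0]]}}

```text
t: 3.15
position: [368.6, 272.3, 214.7]
tcp_rot: [-0.0, 0.995, -0.095, 0.0]
wrist_force: [0.2, -0.1, 1.0]
gripper_width: 95.7
```

Emit:
{"name": "arm_command", "arguments": {"plan": [[1,0.73,0.965,0,0],[1,0.73,0.965,0,0],[1,0.73,0.965,0,0],[1,0.73,0.965,0,0],[1,0.73,0.965,0,0],[1,0.73,0.965,0,0],[1,0.73,0.965,0,0],[1,0.73,0.965,0,0]]}}

```text
t: 4.15
position: [496.2, 11.3, 214.7]
tcp_rot: [-0.0, 0.995, -0.095, 0.0]
wrist_force: [0.8, 0.5, 0.0]
gripper_width: 94.9
```

Emit:
{"name": "arm_command", "arguments": {"plan": [[1,0.73,0.965,0,0],[1,0.73,0.965,0,0],[1,0.73,0.965,0,0],[1,0.73,0.965,0,0],[1,0.73,0.965,0,0],[1,0.73,0.965,0,0],[1,0.73,0.965,0,0],[1,0.73,0.965,0,0]]}}

```text
t: 5.15
position: [623.8, -249.5, 214.4]
tcp_rot: [-0.0, 0.995, -0.095, -0.0]
wrist_force: [0.3, 0.2, 0.7]
gripper_width: 94.8
```

```bash
cat > snap.py <<'E'
import sys,pickle,cv2
from cell import ctrl,optics
cam,n=sys.argv[1:3]
r=optics.get_image(cam); pickle.dump(r,open(f"pics/{n}.pkl","wb")); cv2.imwrite(f"pics/{n}.png",r["frame"][:,:,::-1])
s=ctrl.sense(); print(s["t"],s["position"].round(1),s["tcp_rot"].round(4),s["gripper_width"].round(1),s["wrist_force"].round(1))
E
python3 snap.py wrist w1
```

```text
Traceback (most recent call last):
  File "snap.py", line 5, in <module>
    s=ctrl.sense(); print(s["t"],s["position"].round(1),s["tcp_rot"].round(4),s["gripper_width"].round(1),s["wrist_force"].round(1))
                                                                              ^^^^^^^^^^^^^^^^^^^^^^^^
AttributeError: 'float' object has no attribute 'round'
```

View pics/w1.png

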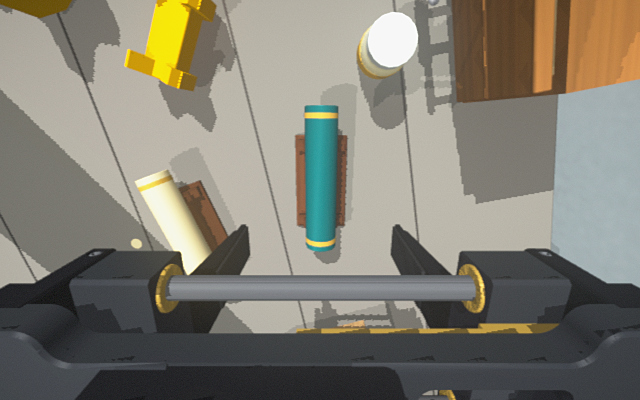

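The wrist view shows the teal pole nearly upright at px (321,105) to (321,250), with bands at rows 115 and 244, midway between the fingers. The chock is at top-left, around (175,40). Next I'll get band positions from this view.

```bash
sed -i 's/s\["gripper_width"\].round(1)/round(float(s["gripper_width"]),1)/' snap.py
cat >> h.py <<'E'
def bands(r,box,z,lo=(14,130,110),hi=(30,255,255),amin=15):
    x0,x1,y0,y1=box; h=cv2.cvtColor(r["frame"],cv2.COLOR_RGB2HSV)[y0:y1,x0:x1]
    m=cv2.inRange(h,np.array(lo),np.array(hi)); k,l,st,c=cv2.connectedComponentsWithStats(m)
    out=[]
    for i in range(1,k):
        if st[i,4]>=amin:
            u=c[i]+[x0,y0]; p=onz(r,u,z); out.append(p); print("band",u.round(1),st[i,4],p.round(1))
    if len(out)==2:
        d=out[0]-out[1]; print(" mid",((out[0]+out[1])/2).round(1),"sep",np.linalg.norm(d).round(1),"ang",np.degrees(np.arctan2(d[1],d[0])).round(2)%180)
    return out
def rect(r,box,lo,hi,z):
    x0,x1,y0,y1=box; h=cv2.cvtColor(r["frame"],cv2.COLOR_RGB2HSV)[y0:y1,x0:x1]
    m=cv2.inRange(h,np.array(lo),np.array(hi)); k,l,st,c=cv2.connectedComponentsWithStats(m); i=1+np.argmax(st[1:,4])
    P=np.array([onz(r,p,z)[:2] for p in np.argwhere(l==i)[:,::-1]+[x0,y0]],np.float32); q=cv2.minAreaRect(P)
    print("rect",np.round(q[0],1),np.round(q[1],1),round(q[2],2)); return q
E
python3 - <<'E'
import pickle
from h import *
from cell import ctrl
r=pickle.load(open("pics/w1.pkl","rb"))
bands(r,(298,348,100,255),60.5)
rect(r,(298,348,100,255),(80,120,30),(100,255,255),47)
s=ctrl.sense(); print(s["t"],s["position"],s["tcp_rot"])
E
```

```text
band [321. 115.] 165 [ 639.9 -170.    60.5]
band [320.  242.8] 116 [ 609.1 -323.7   60.5]
 mid [ 624.5 -246.8   60.5] sep 156.7 ang 78.68
rect [ 623.9 -250.8] [156.4  36.5] 78.28
5.2 [ 624.93501049 -253.02915827  214.04368516] [ 4.81079814e-04  9.95395748e-01 -9.58484633e-02  3.80433471e-04]
```

Emit:
{"name": "arm_command", "arguments": {"plan": [[1,0,0,0,0],[1,0,0,1,0],[1,0,0,1,0],[1,0,0,1,0],[1,0,0,1,0]]}}

```text
t: 5.82
position: [623.0, -247.1, 94.0]
tcp_rot: [-0.0, 0.995, -0.095, -0.0]
wrist_force: [0.5, -0.4, -0.0]
gripper_width: 95.0
```

```bash
python3 snap.py wrist w2; python3 - <<'E'
import pickle
from h import *
r=pickle.load(open("pics/w2.pkl","rb"))
bands(r,(280,365,30,399),60.5)
E
```

```text
5.875 [ 621.5 -246.4   90. ] [-0.0011  0.9955 -0.0952 -0.0025] 95.0 [-0.8  0.1 -3.4]
band [322.9 117.5] 410 [ 639.8 -169.8   60.5]
band [321.7 306. ] 217 [ 609.5 -323.6   60.5]
band [331.  330.6] 260 [ 612.8 -350.5   60.5]
```

View pics/w2.png

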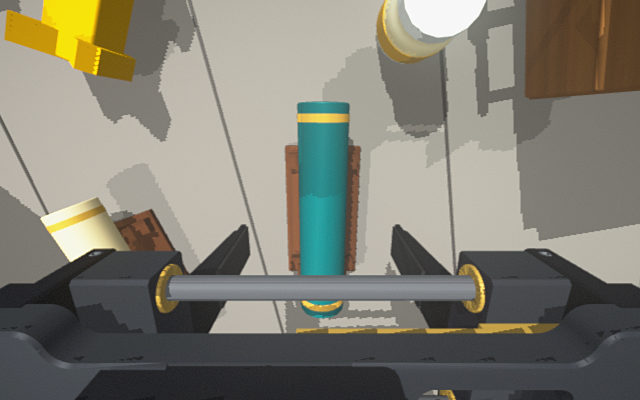

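The pole is still centred between the fingers, with the bands at (323,117) and (322,306). I'll descend and grip.

Emit:
{"name": "arm_command", "arguments": {"plan": [[1,0,0,1,0],[1,0,0,0.8,0],[1,0,0,0.6,0],[1,0,0,0,0],[0.3,0,0,0,0],[0.3,0,0,0,0],[0.3,0,0,0,0],[0.3,0,0,0,0]], "newtons": 20}}

```text
t: 6.88
position: [623.5, -248.4, 23.0]
tcp_rot: [0.0, 0.995, -0.096, 0.0]
wrist_force: [0.9, 0.2, -0.3]
gripper_width: 60.6
```

Emit:
{"name": "arm_command", "arguments": {"plan": [[0.3,0,0,0,0],[0.3,0,0,0,0],[0.3,0,0,0,0],[0.3,0,0,0,0]]}}

```text
t: 7.38
position: [624.4, -248.7, 23.1]
tcp_rot: [0.0, 0.995, -0.096, 0.001]
wrist_force: [5.3, -1.8, 0.2]
gripper_width: 39.8
```

Emit:
{"name": "arm_command", "arguments": {"plan": [[0.3,0,0,-0.5,0],[0.3,0,0,-1,0],[0.3,0,0,-1,0],[0.3,0,0,-1,0],[0.3,0,0,-0.5,0],[0.3,-0.26,-1,0,0],[0.3,-0.26,-1,0,0],[0.3,-0.26,-1,0,0]]}}

```text
t: 8.38
position: [617.0, -154.6, 142.3]
tcp_rot: [-0.0, 0.995, -0.096, -0.001]
wrist_force: [1.1, 0.5, -1.3]
gripper_width: 39.6
```

Emit:
{"name": "arm_command", "arguments": {"plan": [[0.3,-0.26,-1,0,0],[0.3,-0.26,-1,0,0],[0.3,-0.26,-1,0,0],[0.3,-0.26,-1,0,0],[0.3,-0.26,-1,0,0],[0.3,-0.26,-1,0,0],[0.3,-0.26,-1,0,0],[0.3,-0.26,-1,0,0]]}}

```text
t: 9.38
position: [601.7, 92.9, 142.3]
tcp_rot: [0.0, 0.995, -0.096, -0.001]
wrist_force: [0.4, -0.2, -1.9]
gripper_width: 39.5
```

Emit:
{"name": "arm_command", "arguments": {"plan": [[0.3,-0.26,-1,0,0],[0.3,-0.26,-1,0,0],[0.3,-0.24,-0.98,0,0],[0.3,0,0,0,0.5],[0.3,0,0,0,0.56],[0.3,0,0,0,0]]}}

```text
t: 10.12
position: [596.7, 184.0, 142.3]
tcp_rot: [0.0, 0.989, -0.151, -0.001]
wrist_force: [0.0, -0.4, -1.0]
gripper_width: 39.4
```

```bash
python3 snap.py wrist w3;python3 snap.py top t3; python3 - <<'E'
import cv2,pickle
f=pickle.load(open("pics/t3.pkl","rb"))["frame"]
cv2.imwrite("pics/t3c.png",cv2.resize(f[100:250,170:320,::-1],None,fx=4,fy=4,interpolation=cv2.INTER_CUBIC))
E
```

```text
10.175 [596.8 184.  142.4] [ 1.000e-04  9.886e-01 -1.507e-01 -5.000e-04] 39.6 [-0.2  0.1 -1.9]
10.225 [596.9 183.9 142.4] [ 1.000e-04  9.886e-01 -1.507e-01 -3.000e-04] 39.7 [-0.4  0.1 -0.5]
```

View pics/w3.png

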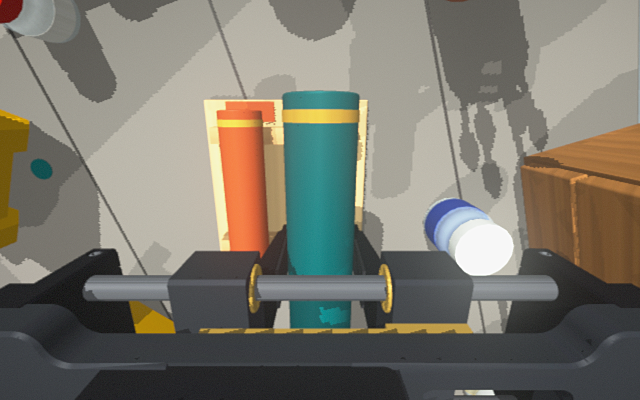

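View pics/t3c.png

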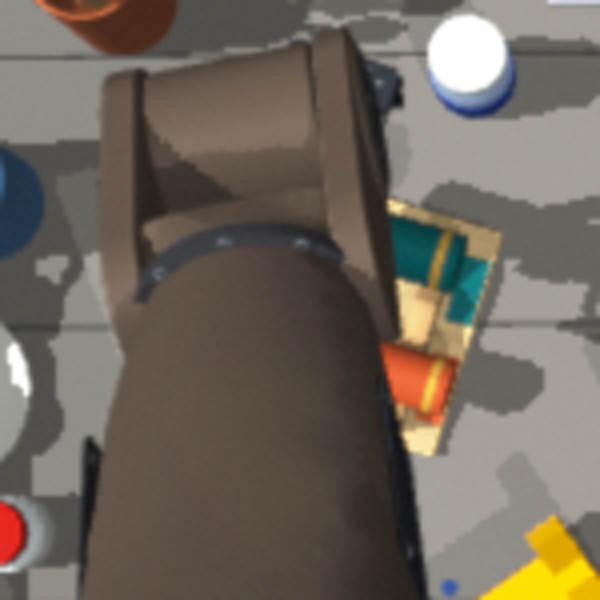

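Wrist view: the held teal pole (band at px (321,115)) sits parallel to the terracotta pole (band at (241,123)) and over the empty V. I'll check the spacing.

```bash
python3 - <<'E'
import pickle
from h import *
r=pickle.load(open("pics/w3.pkl","rb"))
# teal pole axis z when held: TCP+19=161 -> top 181
a=bands(r,(275,370,100,130),180)
b=bands(r,(205,268,112,140),69)
d=a[0]-b[0]; u=np.array([np.cos(np.radians(72.6)),np.sin(np.radians(72.6))]); v=np.array([u[1],-u[0]])
print("along",d[:2]@u,"across",d[:2]@v)
t3=pickle.load(open("pics/t3.pkl","rb"))
print(onz(t3,(170+447/4,100+262/4),180), onz(t3,(170+440/4,100+390/4),68))
q=rect(r,(205,375,90,250),(2,170,90),(14,255,255),50)
E
```

```text
band [320.1 115.9] 987 [620.6 260.5 180. ]
band [238.5 122.9] 353 [552.6 275.7  69. ]
along 5.808505151437187 across 69.36876074009261
[566.96378889 102.98284017 180.        ] [494.638737   118.04652124  68.        ]
rect [528.1 214.4] [123.6  39.1] 72.56
```

Emit:
{"name": "arm_command", "arguments": {"plan": [[0.3,0,0,1,0],[0.3,0,0,1,0],[0.3,0,0,0.8,0],[0.3,0,0,0.4,0],[0.3,0,0,0.3,0],[0.3,0,0,0.1,0],[0.3,0,0,0,0]]}}

```text
t: 11.1
position: [597.3, 184.1, 35.0]
tcp_rot: [-0.0, 0.988, -0.151, 0.0]
wrist_force: [0.0, -0.7, -1.5]
gripper_width: 39.4
```

Emit:
{"name": "arm_command", "arguments": {"plan": [[0.3,0,0,0.05,0],[0.3,0,0,0.05,0],[0.3,0,0,0.02,0],[0.3,0,0,0,0]]}}

```text
t: 11.6
position: [597.7, 184.1, 31.8]
tcp_rot: [-0.0, 0.989, -0.151, 0.001]
wrist_force: [-0.2, -1.0, 4.3]
gripper_width: 39.3
```

Emit:
{"name": "arm_command", "arguments": {"plan": [[0.44,0,0,0,0],[0.48,0,0,0,0],[0.62,0,0,0,0],[0.66,0,0,0,0],[0.66,0,0,0,0],[0.66,0,0,-0.3,0],[0.66,0,0,-0.7,0],[0.66,0,0,-1,0]]}}

```text
t: 12.6
position: [596.8, 184.0, 91.7]
tcp_rot: [0.0, 0.988, -0.151, -0.001]
wrist_force: [0.4, 0.0, 0.4]
gripper_width: 62.5
```

```bash
python3 snap.py wrist w4
```

```text
12.65 [598.5 184.4  96. ] [-9.000e-04  9.885e-01 -1.512e-01  2.300e-03] 62.7 [ 1.7 -0.   3.5]
```

View pics/w4.png

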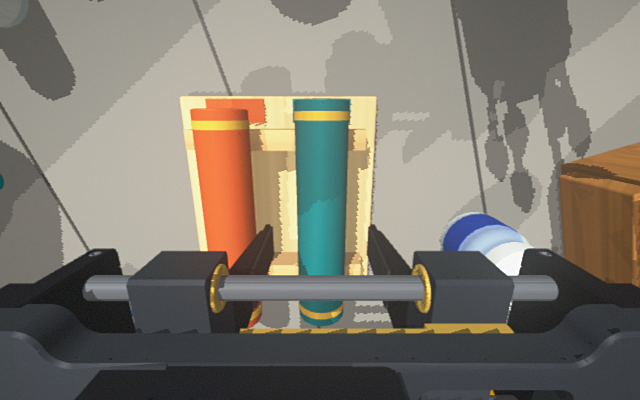

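Wrist view: the teal pole is released and seated parallel to terracotta, with bands at (322,116) and (322,315). On to the chock.

Emit:
{"name": "arm_command", "arguments": {"plan": [[0.66,0,0,-1,0],[0.8,0,0,-1,0],[1,-0.11,0.96,-1,0],[1,-0.11,0.96,0,0],[1,-0.11,0.96,0,0],[1,-0.11,0.96,0,0],[1,-0.11,0.96,0,0],[1,-0.12,0.96,0,0]]}}

```text
t: 13.65
position: [525.8, 24.4, 181.6]
tcp_rot: [-0.0, 0.988, -0.151, 0.0]
wrist_force: [0.1, 0.3, -0.3]
gripper_width: 95.0
```

Emit:
{"name": "arm_command", "arguments": {"plan": [[1,-0.12,0.96,0,0],[1,-0.12,0.96,0,0],[1,-0.12,0.96,0,0],[1,0,0,0,1],[1,0,0,0,1],[1,0,0,0,0.72],[1,0,0,0,0],[1,0,0,0,0]]}}

```text
t: 14.65
position: [490.1, -54.0, 181.3]
tcp_rot: [-0.0, 0.957, -0.289, 0.0]
wrist_force: [-0.4, -0.2, -0.5]
gripper_width: 95.2
```

```bash
python3 snap.py wrist w5;python3 snap.py top t5
```

```text
14.7 [490.1 -54.  181.2] [-1.000e-04  9.572e-01 -2.894e-01  2.000e-04] 94.9 [0.  0.3 0.3]
14.75 [490.1 -54.  181.1] [-0.000e+00  9.572e-01 -2.895e-01  1.000e-04] 95.3 [-0.3  0.1 -0.3]
```

View pics/w5.png

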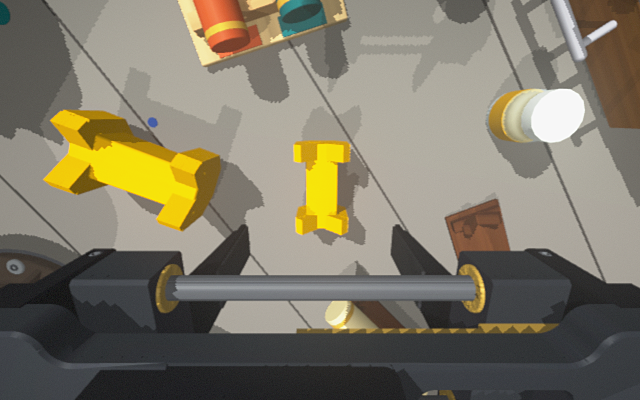

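View pics/t5.png

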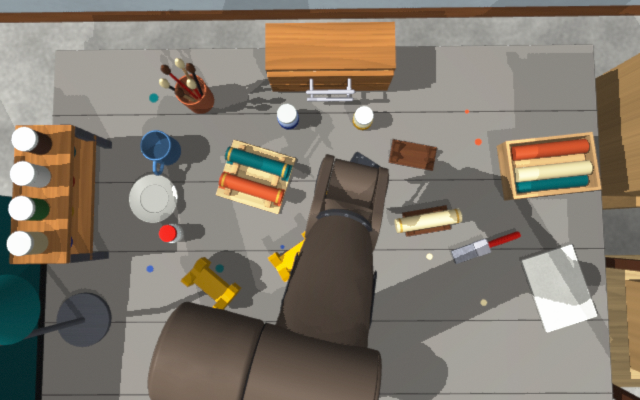

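```bash
python3 - <<'E'
import pickle
from h import *
r=pickle.load(open("pics/w5.pkl","rb")); f=r["frame"]
cv2.imwrite("pics/w5c.png",cv2.resize(f[125:250,265:380,::-1],None,fx=4.6,fy=4.6,interpolation=cv2.INTER_CUBIC))
q=rect(r,(260,400,120,245),(18,150,120),(32,255,255),63)
t=pickle.load(open("pics/t5.pkl","rb"))
bands(t,(215,295,140,205),68,amin=10)
E
```

```text
rect [493.4 -51.6] [103.2  57.3] 56.45
band [229.1 152.8] 18 [619.8 259.   68. ]
band [283.5 169.5] 21 [572.1 108.3  68. ]
band [223.1 178.8] 33 [547.7 275.2  68. ]
band [277.5 195.7] 36 [499.6 124.9  68. ]
```

View pics/w5c.png

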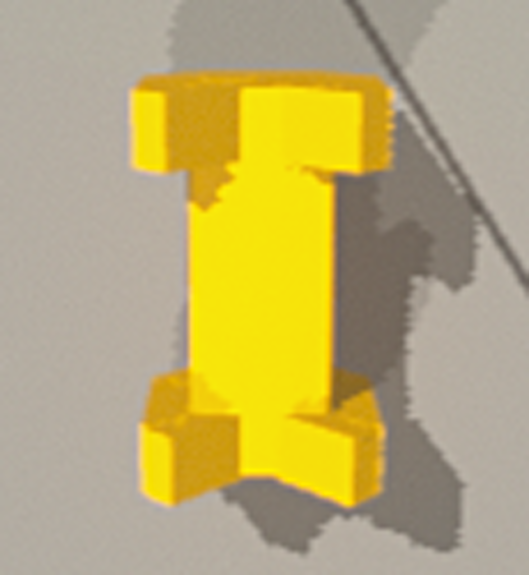

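```bash
python3 - <<'E'
import pickle
from h import *
r=pickle.load(open("pics/w5.pkl","rb"))
P=[onz(r,(265+x/4.6,125+y/4.6),63) for x,y in((133,90),(364,93),(158,505),(362,505))]
print(np.round(P,1)); c=np.mean(P,0); print(c, np.linalg.norm(P[0]-P[2]),np.linalg.norm(P[1]-P[3]),np.linalg.norm(P[0]-P[1]))
d=P[0]+P[1]-P[2]-P[3]; print(np.degrees(np.arctan2(d[1],d[0])))
V=[onz(r,(265+x/4.6,125+y/4.6),41) for x,y in((241,90),(240,472))];print(np.round(V,1),np.mean(V,0),np.linalg.norm(V[0]-V[1]))
E
```

```text
[[ 496.3    4.1   63. ]
 [ 538.9  -25.    63. ]
 [ 443.5  -81.5   63. ]
 [ 485.2 -109.3   63. ]]
[490.9641122  -52.93489724  63.        ] 100.57607477547555 99.86883480941303 51.569690375191996
57.92140286590882
[[515.  -10.9  41. ]
 [459.8 -92.9  41. ]] [487.41844411 -51.93055063  41.        ] 98.79155781021117
```

The crop shows the V facing up on both cheeks and the wedge down, 100 mm long, centred between the jaws. It agrees with the top view. I'll descend and grip.

Emit:
{"name": "arm_command", "arguments": {"plan": [[1,0,0,1,0],[1,0,0,1,0],[1,0,0,1,0],[1,0,0,1,0],[0.7,0,0,0.8,0],[0.5,0,0,0.4,0],[0.45,0,0,0.2,0],[0.45,0,0,0,0]], "newtons": 20}}

```text
t: 15.75
position: [490.3, -54.0, 19.3]
tcp_rot: [-0.0, 0.957, -0.29, 0.0]
wrist_force: [0.4, -0.0, 0.1]
gripper_width: 60.5
```

Emit:
{"name": "arm_command", "arguments": {"plan": [[0.25,0,0,0,0],[0.25,0,0,0,0],[0.25,0,0,0,0],[0.25,0,0,0,0]]}}

```text
t: 16.25
position: [490.5, -54.1, 19.5]
tcp_rot: [-0.0, 0.957, -0.29, 0.001]
wrist_force: [0.2, -0.4, 6.2]
gripper_width: 35.7
```

Emit:
{"name": "arm_command", "arguments": {"plan": [[0.25,0,0,-0.5,0],[0.25,0,0,-1,0],[0.25,0,0,-1,0],[0.25,0,0,-1,0],[0.25,0,0,-1,0],[0.25,0,0,-0.5,0],[0.25,-0.29,-0.91,0,0],[0.25,-0.29,-0.91,0,0]]}}

```text
t: 17.25
position: [505.7, 1.6, 170.0]
tcp_rot: [-0.0, 0.957, -0.29, 0.0]
wrist_force: [0.3, -0.4, -2.4]
gripper_width: 35.4
```

Emit:
{"name": "arm_command", "arguments": {"plan": [[0.25,-0.29,-0.91,0,0],[0.25,-0.29,-0.91,0,0],[0.25,-0.29,-0.91,0,0],[0.25,-0.3,-0.91,0,0],[0.25,-0.3,-0.92,0,0],[0.25,-0.3,-0.92,0,0],[0.25,-0.3,-0.92,0,0],[0.25,0,0,0,-0.9]]}}

```text
t: 18.25
position: [560.5, 196.8, 169.5]
tcp_rot: [-0.0, 0.97, -0.243, -0.0]
wrist_force: [-0.6, -0.4, -1.5]
gripper_width: 35.8
```

Emit:
{"name": "arm_command", "arguments": {"plan": [[0.25,0,0,0,-0.9],[0.25,0,0,0,-0.9],[0.25,0,0,0,0],[0.25,0,0,0,0]]}}

```text
t: 18.75
position: [560.7, 195.2, 169.3]
tcp_rot: [0.0, 0.988, -0.153, -0.0]
wrist_force: [-0.7, -0.4, -3.6]
gripper_width: 35.8
```

```bash
python3 snap.py wrist w6;python3 snap.py scene s6; python3 - <<'E'
import cv2,pickle
f=pickle.load(open("pics/s6.pkl","rb"))["frame"]
cv2.imwrite("pics/s6c.png",cv2.resize(f[150:310,270:430,::-1],None,fx=3.7,fy=3.7,interpolation=cv2.INTER_CUBIC))
E
```

```text
18.8 [560.7 195.1 169.3] [-0.      0.9882 -0.1532 -0.    ] 35.5 [-0.7  0.4 -2.9]
18.85 [560.8 195.2 169.2] [-0.      0.9882 -0.153  -0.    ] 36.2 [-0.2 -0.2 -3.5]
```

View pics/w6.png

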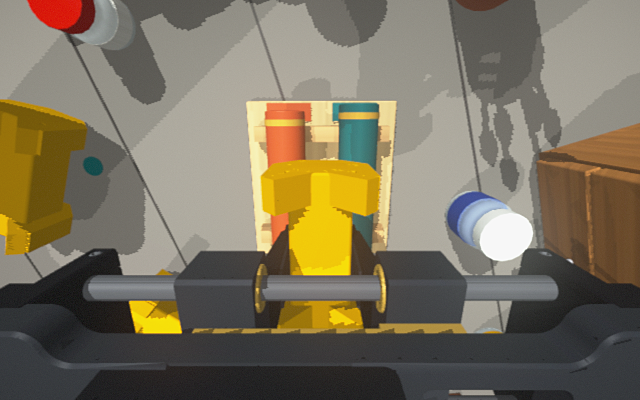

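View pics/s6c.png

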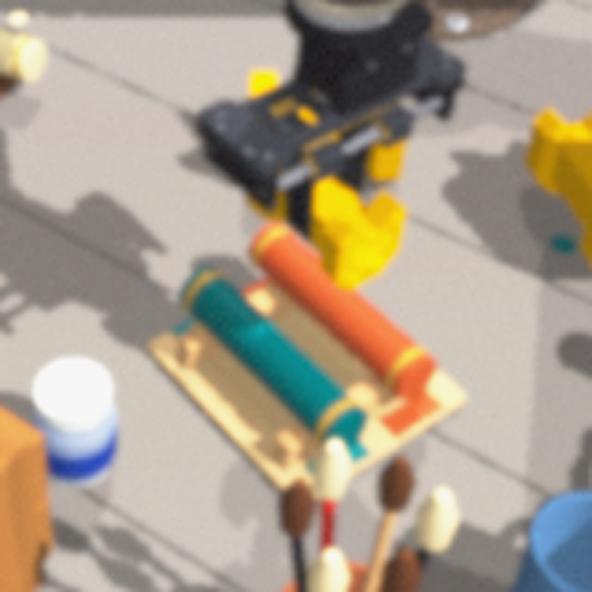

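Wrist view: the chock (column about 320.5) sits over the valley between the bands at columns 286 and 359 (mid 322.5). I'll shift 1.5 mm along tool x and lower.

Emit:
{"name": "arm_command", "arguments": {"plan": [[0.25,0.05,0,0.6,0],[0.25,0,0,1,0],[0.25,0,0,0.7,0],[0.25,0,0,0.4,0],[0.25,0,0,0.2,0],[0.25,0,0,0.1,0],[0.25,0,0,0,0]]}}

```text
t: 19.73
position: [562.5, 194.8, 79.4]
tcp_rot: [-0.0, 0.988, -0.152, 0.0]
wrist_force: [0.1, 0.5, -1.6]
gripper_width: 35.6
```

Emit:
{"name": "arm_command", "arguments": {"plan": [[0.25,0,0,0.05,0],[0.25,0,0,0.05,0],[0.25,0,0,0,0]]}}

```text
t: 20.1
position: [562.3, 194.8, 76.0]
tcp_rot: [-0.0, 0.988, -0.152, 0.0]
wrist_force: [-0.3, 0.4, -2.5]
gripper_width: 36.0
```

Emit:
{"name": "arm_command", "arguments": {"plan": [[0.25,0,0,0.03,0],[0.25,0,0,0.02,0],[0.25,0,0,0,0]]}}

```text
t: 20.48
position: [562.4, 194.8, 75.0]
tcp_rot: [-0.0, 0.988, -0.152, 0.0]
wrist_force: [-1.6, -0.5, 5.2]
gripper_width: 35.9
```

Emit:
{"name": "arm_command", "arguments": {"plan": [[0.38,0,0,0,0],[0.42,0,0,0,0],[0.55,0,0,0,0],[0.65,0,0,0,0],[0.65,0,0,0,0],[0.65,0,0,-0.3,0],[0.65,0,0,-0.7,0],[0.65,0,0,-1,0]]}}

```text
t: 21.48
position: [562.1, 194.7, 135.2]
tcp_rot: [0.0, 0.988, -0.152, -0.0]
wrist_force: [-0.1, -0.5, 0.4]
gripper_width: 61.9
```

Emit:
{"name": "arm_command", "arguments": {"plan": [[0.65,0,0,-1,0],[0.8,0,0,-1,0],[1,0,0,0,0]]}}

```text
t: 21.85
position: [563.1, 195.0, 197.2]
tcp_rot: [-0.001, 0.988, -0.152, 0.002]
wrist_force: [-1.0, 0.1, -1.1]
gripper_width: 76.7
```

```bash
python3 snap.py wrist w7;python3 snap.py scene s7; python3 - <<'E'
import cv2,pickle
f=pickle.load(open("pics/s7.pkl","rb"))["frame"]
cv2.imwrite("pics/s7c.png",cv2.resize(f[150:310,270:430,::-1],None,fx=3.7,fy=3.7,interpolation=cv2.INTER_CUBIC))
E
```

```text
21.9 [562.5 194.8 195.6] [-4.000e-04  9.883e-01 -1.523e-01  1.000e-03] 80.5 [-0.7  0.4 -0.1]
21.95 [562.1 194.7 194.6] [-1.000e-04  9.883e-01 -1.523e-01  1.000e-04] 84.3 [ 0.1  0.1 -0.3]
```

View pics/w7.png

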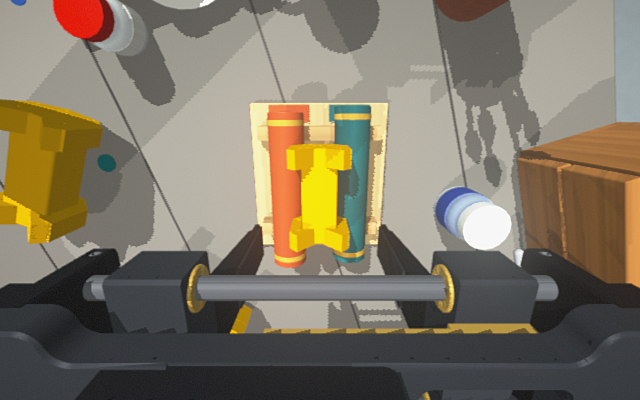

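View pics/s7c.png

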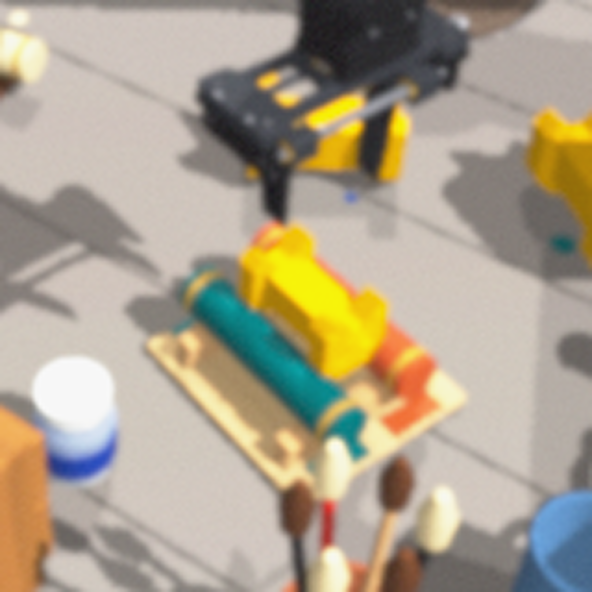

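The chock sits level in the valley: in the wrist view its cheeks are at px (320,157) and (319,237), between the poles, whose bands haven't moved. On to the cream pole.

Emit:
{"name": "arm_command", "arguments": {"plan": [[1,0.04,0.985,0,0],[1,0.04,0.985,0,0],[1,0.04,0.985,0,0],[1,0.04,0.985,0,0],[1,0.04,0.985,0,0],[1,0.04,0.985,0,0],[1,0.04,0.985,0,0],[1,0.04,0.985,0,0]]}}

```text
t: 22.95
position: [499.5, -34.3, 193.5]
tcp_rot: [-0.0, 0.988, -0.152, -0.001]
wrist_force: [0.7, -0.1, -0.2]
gripper_width: 94.8
```

Emit:
{"name": "arm_command", "arguments": {"plan": [[1,0.04,0.985,0,0],[1,0.04,0.985,0,0],[1,0.04,0.985,0,0],[1,0.04,0.985,0,0],[1,0.04,0.985,0,0],[1,0.04,0.985,0,0],[1,0.04,0.985,0,0],[1,0.04,0.985,0,0]]}}

```text
t: 23.95
position: [437.5, -262.5, 193.4]
tcp_rot: [-0.001, 0.988, -0.152, -0.001]
wrist_force: [-0.3, -0.1, -0.3]
gripper_width: 95.4
```

Emit:
{"name": "arm_command", "arguments": {"plan": [[1,0.02,1,0,0],[1,0,0,0,-0.9],[1,0,0,0,-0.9],[1,0,0,0,-0.9],[1,0,0,0,-0.9],[1,0,0,0,-0.84],[1,0,0,0,0],[1,0,0,0,0]]}}

```text
t: 24.95
position: [429.7, -290.5, 194.0]
tcp_rot: [-0.0, 0.997, 0.079, -0.0]
wrist_force: [-1.1, 0.3, -0.4]
gripper_width: 95.3
```

```bash
python3 snap.py wrist w8;python3 snap.py top t8; python3 - <<'E'
import pickle
from h import *
r=pickle.load(open("pics/w8.pkl","rb"))
bands(r,(280,365,60,270),60.5,amin=30,lo=(14,140,100))
t=pickle.load(open("pics/t8.pkl","rb")); print("top")
bands(t,(215,295,140,205),68,amin=10)
q=rect(t,(215,295,140,205),(22,200,120),(30,255,255),112)
cv2.imwrite("pics/t8c.png",cv2.resize(t["frame"][130:215,205:305,::-1],None,fx=6,fy=6,interpolation=cv2.INTER_CUBIC))
E
```

```text
25.0 [ 429.7 -290.6  194.1] [-3.000e-04  9.969e-01  7.870e-02 -2.000e-04] 95.1 [ 0.4 -0.1 -0. ]
25.05 [ 429.7 -290.6  194.2] [-2.000e-04  9.969e-01  7.890e-02 -2.000e-04] 94.7 [ 0.6  0.8 -0.9]
band [321.1 116.1] 164 [ 418.1 -211.3   60.5]
band [321.3 251.2] 105 [ 443.  -366.1   60.5]
 mid [ 430.5 -288.7   60.5] sep 156.8 ang 99.15
top
band [229.2 152.8] 19 [619.9 258.9  68. ]
band [250.1 172.3] 689 [565.  200.7  68. ]
band [283.6 168.8] 18 [573.9 108.2  68. ]
band [223.1 178.8] 33 [547.7 275.2  68. ]
band [277.5 195.7] 36 [499.6 124.9  68. ]
rect [560.2 193.2] [100.7  57.4] 72.83
```

View pics/w8.png

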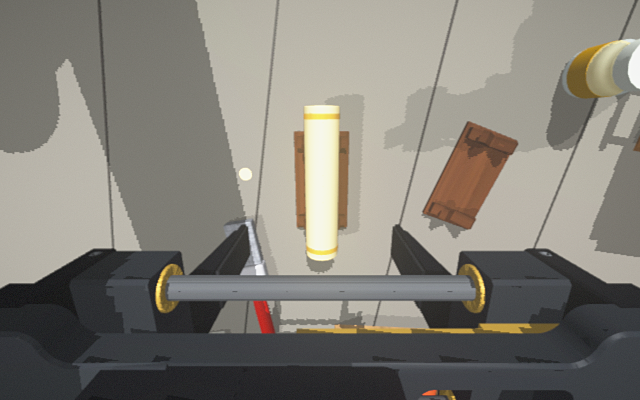

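View pics/t8c.png

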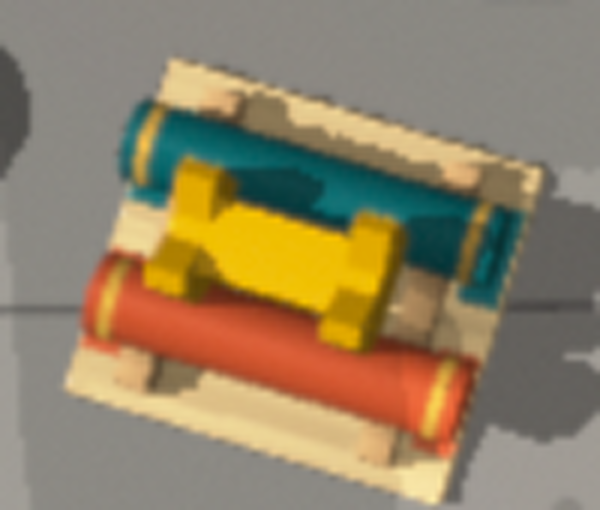

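The wrist view shows the cream pole centred at column 321, with bands at rows 116 and 251 and an angle of 99.15°. The brush on the left, about 100 mm off, is clear of the finger. The top crop shows the chock square between the poles. Gripping.

Emit:
{"name": "arm_command", "arguments": {"plan": [[1,0,0,1,0],[1,0,0,1,0],[1,0,0,1,0],[1,0,0,1,0],[1,0,0,1,0],[0.8,0,0,0.5,0],[0.7,0,0,0.22,0],[0.6,0,0,0,0]], "newtons": 20}}

```text
t: 26.05
position: [430.0, -290.8, 23.1]
tcp_rot: [0.0, 0.997, 0.079, 0.0]
wrist_force: [-0.3, 0.1, -0.5]
gripper_width: 70.3
```

Emit:
{"name": "arm_command", "arguments": {"plan": [[0.3,0,0,0,0],[0.3,0,0,0,0],[0.3,0,0,0,0],[0.3,0,0,0,0],[0.3,0,0,0,0],[0.3,0,0,0,0]]}}

```text
t: 26.8
position: [431.1, -291.1, 23.6]
tcp_rot: [0.001, 0.997, 0.079, 0.001]
wrist_force: [6.7, 2.0, 4.3]
gripper_width: 39.6
```

Emit:
{"name": "arm_command", "arguments": {"plan": [[0.3,0,0,-0.5,0],[0.3,0,0,-1,0],[0.3,0,0,-1,0],[0.3,0,0,-1,0],[0.3,0,0,-1,0],[0.3,0,0,-1,0],[0.3,0,0,-0.5,0],[0.3,0,0,0,0]]}}

```text
t: 27.8
position: [429.8, -290.7, 203.6]
tcp_rot: [0.0, 0.997, 0.079, 0.001]
wrist_force: [0.4, 0.1, -3.2]
gripper_width: 39.2
```

Emit:
{"name": "arm_command", "arguments": {"plan": [[0.3,0.43,-0.955,0,0],[0.3,0.43,-0.955,0,0],[0.3,0.43,-0.955,0,0],[0.3,0.43,-0.955,0,0],[0.3,0.43,-0.955,0,0],[0.3,0.43,-0.955,0,0],[0.3,0.43,-0.955,0,0],[0.3,0.43,-0.955,0,0]]}}

```text
t: 28.8
position: [495.0, -46.9, 201.6]
tcp_rot: [-0.0, 0.997, 0.079, -0.001]
wrist_force: [0.2, -0.1, -2.0]
gripper_width: 39.6
```

Emit:
{"name": "arm_command", "arguments": {"plan": [[0.3,0.43,-0.955,0,0],[0.3,0.43,-0.955,0,0],[0.3,0.43,-0.955,0,0],[0.3,0.43,-0.955,0,0],[0.3,0.43,-0.955,0,0],[0.3,0.43,-0.955,0,0],[0.3,0.43,-0.955,0,0],[0.3,0.45,-0.955,0,0]]}}

```text
t: 29.8
position: [561.2, 195.6, 201.3]
tcp_rot: [0.0, 0.997, 0.079, -0.001]
wrist_force: [0.1, 0.0, -1.7]
gripper_width: 39.9
```

Emit:
{"name": "arm_command", "arguments": {"plan": [[0.3,0,0,0,0.9],[0.3,0,0,0,0.9],[0.3,0,0,0,0.9],[0.3,0,0,0,0.9],[0.3,0,0,0,0.82],[0.3,0,0,0,0],[0.3,0,0,0,0]]}}

```text
t: 30.68
position: [561.3, 194.6, 202.1]
tcp_rot: [0.0, 0.989, -0.15, -0.001]
wrist_force: [0.7, 0.6, -0.7]
gripper_width: 39.8
```

```bash
python3 snap.py wrist w9
```

```text
30.725 [561.4 194.7 202.4] [ 1.000e-04  9.886e-01 -1.505e-01 -4.000e-04] 39.7 [ 0.5  0.7 -1.8]
```

View pics/w9.png

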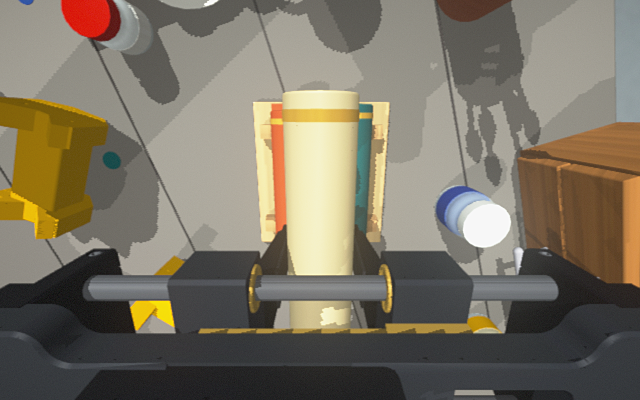

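The wrist view shows the cream pole (band at (321,115)) centred over the stack, with the poles and board symmetric around column 321. Lowering.

Emit:
{"name": "arm_command", "arguments": {"plan": [[0.3,0.02,0,0.5,0],[0.3,0,0,1,0],[0.3,0,0,0.7,0],[0.3,0,0,0.4,0],[0.3,0,0,0.3,0],[0.3,0,0,0.1,0],[0.3,0,0,0,0]]}}

```text
t: 31.6
position: [562.3, 194.6, 113.2]
tcp_rot: [-0.0, 0.988, -0.151, 0.0]
wrist_force: [0.0, 0.1, -1.5]
gripper_width: 39.4
```

Emit:
{"name": "arm_command", "arguments": {"plan": [[0.3,0,0,0.06,0],[0.3,0,0,0.04,0],[0.3,0,0,0,0]]}}

```text
t: 31.98
position: [562.1, 194.6, 110.0]
tcp_rot: [-0.0, 0.988, -0.151, 0.0]
wrist_force: [0.3, -1.6, -1.9]
gripper_width: 39.4
```

Emit:
{"name": "arm_command", "arguments": {"plan": [[0.3,0,0,0.05,0],[0.3,0,0,0.04,0],[0.3,0,0,0,0]]}}

```text
t: 32.35
position: [562.1, 194.6, 107.2]
tcp_rot: [-0.0, 0.988, -0.151, -0.0]
wrist_force: [-0.2, -0.5, -1.3]
gripper_width: 39.4
```

Emit:
{"name": "arm_command", "arguments": {"plan": [[0.3,0,0,0.03,0],[0.3,0,0,0.01,0],[0.3,0,0,0,0]]}}

```text
t: 32.72
position: [562.3, 194.6, 106.8]
tcp_rot: [-0.0, 0.988, -0.151, 0.0]
wrist_force: [-1.9, -0.2, 7.0]
gripper_width: 39.7
```

Contact came at 106.8, against an expected 106 or so. Releasing.

Emit:
{"name": "arm_command", "arguments": {"plan": [[0.43,0,0,0,0],[0.46,0,0,0,0],[0.55,0,0,0,0],[0.7,0,0,0,0],[0.8,0,0,0,0],[0.8,0,0,-0.3,0],[0.8,0,0,-0.7,0],[0.8,0,0,-1,0]]}}

```text
t: 33.72
position: [561.9, 194.5, 166.8]
tcp_rot: [0.0, 0.988, -0.151, -0.0]
wrist_force: [0.5, -0.1, 0.4]
gripper_width: 76.2
```

Emit:
{"name": "arm_command", "arguments": {"plan": [[0.8,0,0,-1,0],[1,0,0,-1,0],[1,0,0,-1,0],[1,-0.5,1,0,0],[1,-0.5,1,0,0],[1,-0.5,1,0,0],[1,-0.5,1,0,0],[1,-0.5,1,0,0]]}}

```text
t: 34.72
position: [444.9, 73.2, 256.7]
tcp_rot: [-0.0, 0.989, -0.151, 0.0]
wrist_force: [-0.2, -1.0, -0.6]
gripper_width: 95.3
```

Emit:
{"name": "arm_command", "arguments": {"plan": [[1,0,1,0,0],[1,0,1,0,0],[1,0,1,0,0],[1,0,1,0,0],[1,0,1,0,0],[1,0,0,0,0],[1,0,0,0,0],[1,0,0,0,0]]}}

```text
t: 35.72
position: [401.0, -68.6, 256.2]
tcp_rot: [-0.0, 0.989, -0.151, 0.0]
wrist_force: [0.1, -1.0, 0.5]
gripper_width: 95.1
```

```bash
python3 snap.py top t10;python3 snap.py scene s10; python3 - <<'E'
import pickle
from h import *
t=pickle.load(open("pics/t10.pkl","rb")); s=pickle.load(open("pics/s10.pkl","rb"))
bands(t,(212,300,138,212),68,amin=8)
print("cream z142"); rect(t,(205,305,130,215),(18,40,150),(32,150,255),124)
a=cv2.resize(t["frame"][130:215,205:305,::-1],None,fx=4,fy=4,interpolation=cv2.INTER_CUBIC)
b=cv2.resize(s["frame"][190:290,290:410,::-1],None,fx=3.3,fy=3.4,interpolation=cv2.INTER_CUBIC)[:340]
cv2.imwrite("pics/f10.png",np.hstack([a,b]))
E
```

```text
35.775 [401.  -68.7 256.1] [-1.000e-04  9.886e-01 -1.508e-01  1.000e-04] 95.0 [ 0.1 -0.9  0.2]
35.825 [401.  -68.7 256.1] [-1.000e-04  9.886e-01 -1.508e-01  0.000e+00] 95.1 [-0.1 -0.8 -0.4]
band [229.4 151.8] 16 [622.7 258.3  68. ]
band [219.  162.2] 25 [593.9 287.   68. ]
band [238.  158.1] 21 [604.7 234.4  68. ]
band [267.1 166.9] 23 [579.7 153.7  68. ]
band [283.8 168. ] 18 [576.2 107.4  68. ]
band [223.1 178.9] 32 [547.3 275.2  68. ]
band [232.4 176.1] 40 [554.8 249.4  68. ]
band [276.6 180.2] 28 [542.5 127.5  68. ]
band [261.7 185.2] 44 [529.  168.4  68. ]
band [277.5 195.7] 35 [499.6 124.8  68. ]
cream z142
rect [561.7 198.2] [184.8  41.1] 71.57
```

View pics/f10.png

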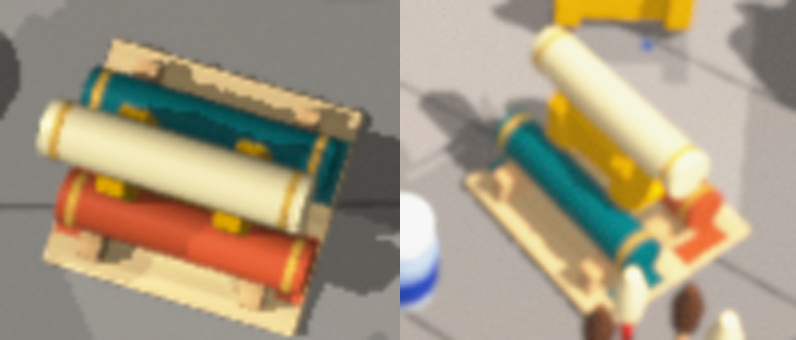

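View pics/t10.png

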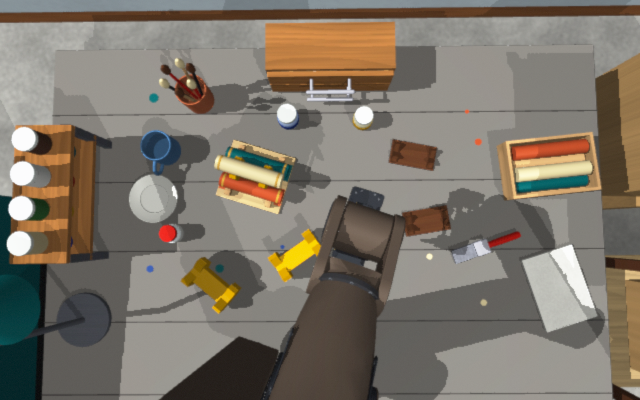

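The stack looks seated. In the top view the cream bands are at (219,162) and (277,180). The teal band centroids moved about 3 mm, possibly from occlusion or shadow, so I'll check heights across two views.

```bash
python3 - <<'E'
import pickle
from h import *
t=pickle.load(open("pics/t10.pkl","rb")); s=pickle.load(open("pics/s10.pkl","rb")); s7=pickle.load(open("pics/s7.pkl","rb"));t5=pickle.load(open("pics/t5.pkl","rb"))
a=onz(t,(219,162.2),142);b=onz(t,(276.6,180.2),142);print("cream",a,b,(a+b)/2,np.degrees(np.arctan2(*(a-b)[1::-1])))
print("s7");bands(s7,(290,400,190,285),68,amin=8)
print("s10");bands(s,(290,400,180,285),68,amin=8)
for n,r in(("t5",t5),("t10",t)): print(n); rect(r,(205,305,130,215),(80,110,30),(100,255,255),50)
a=cv2.resize(t5["frame"][138:190,215:300,::-1],None,fx=7,fy=5.6,interpolation=cv2.INTER_CUBIC)
b=cv2.resize(t["frame"][138:190,215:300,::-1],None,fx=7,fy=5.6,interpolation=cv2.INTER_CUBIC)
cv2.imwrite("pics/cmp.png",np.vstack([a,b]))
E
```

```text
cream [582.54910987 270.06886928 142.        ] [534.12742974 119.84066111 142.        ] [558.3382698 194.9547652 142.       ] 72.13478790611119
s7
band [359.4 192.7] 82 [395.1 115.6  68. ]
band [375.1 194. ] 52 [370.5 158.6  68. ]
band [337.9 196.1] 8 [449.6  70.   68. ]
band [354.4 231.3] 939 [546.3 190.6  68. ]
band [378.2 248.1] 48 [560.2 275.7  68. ]
band [360.5 260.6] 12 [626. 259.  68.]
s10
band [357.8 188. ] 719 [378.2  99.7  68. ]
band [351.3 235.5] 498 [565.2 192.2  68. ]
band [377.8 249. ] 37 [563.9 276.3  68. ]
band [359.5 261.5] 13 [630.2 258.6  68. ]
t5
rect [597.5 188.8] [153.8  42.4] 75.38
t10
rect [602.8 185.4] [149.2  26.7] 72.86
```

View pics/cmp.png

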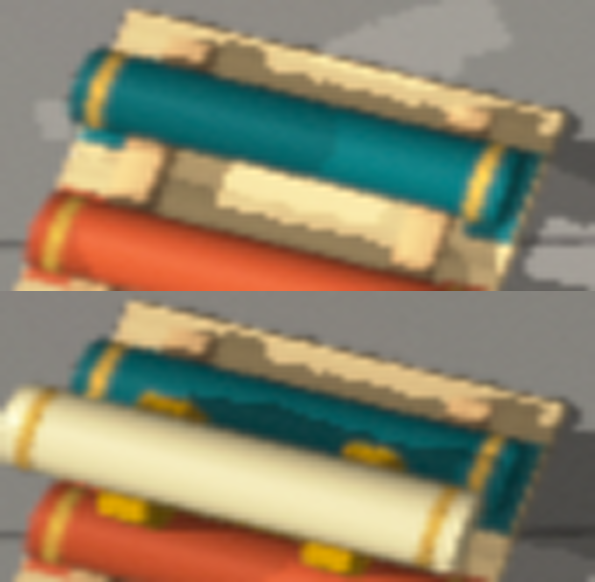

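The teal outline hasn't moved; the centroid shift comes from occlusion by the cream pole and shadow. The cream pole's middle is within about 3 mm of centre, at 72.1° against the cradle's 72.5°. Handing in.

```bash
python3 -c "
from cell import ctrl
print(ctrl.hand_in())"
```

```text
the job is handed in; nothing more can be done
None
```

The stack is built and I handed the job in at about 36 s, though the hand-in reports no verdict. The teal pole is in the empty V pair. The 100 x 60 mm ochre chock stands wedge down between the teal and terracotta poles, and the cream pole lies in the V on top of the chock.

**Last checks:**
- **Cream pole:** its middle is within about 3 mm of centre in the top view, at 72.1° against the cradle's 72.5°.
- **Heights:** I checked seating from the contact heights. They came within about 1 mm of the expected values for all three pieces (TCP 31.8, 75.0 and 106.8 mm).
- **Terracotta pole:** its bands stayed within 1 px in the top view, and about 1 px in the scene view.
- **Paint things:** the jars, mug, palette and brush look unmoved in the last top picture. I only checked that by eye.

**Checks that disagreed:**
- **Teal bands:** their measured centres shifted about 3 mm after the cream pole went on. An enlarged before-and-after comparison shows the pole's outline unmoved, so I put the shift down to occlusion and shadow. The scene view shifted about 1 px.
- **Camera offset:** the wrist and top cameras differed by 2–4 mm throughout, roughly what the 2 mm calibration of each camera allows.
- **Cream height:** I didn't measure it across two views as I had planned.

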